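# Drift the sliding cradle of a model-ship slip into line

## Robot

A 6-joint arm with a two-finger parallel gripper is mounted at the origin on the work surface. World frame = base frame: x ahead of the robot, y to its left, z up, the work surface at z = 0. Lengths are in mm, angles in degrees, forces in N, time in s.
With the tool pointing down it reaches from about 275 to 850 mm from the base axis. Payload 19 kg.
Tool frame: the origin (TCP) lies where the fingers leave the gripper's body, on its centre line; the fingertips stand finger_overhang ahead of it and the grasp point (between the pads) lies 54 mm ahead of it (finger_overhang is the distance from the TCP to the fingertips, in mm); z points along the fingers, x is the direction in which the jaws open and shut, and the axes are right-handed (so a half turn about z gives the same grasp; the last joint's range is limited). The gripper opens to 85 mm and grips with 20 to 120 N. Pads are 22 mm wide; open, the fingers measure 114 mm over their backs; the gripper's body (76 mm by 85 mm) begins 54 mm behind the grasp point. The pads swing forward as they close: fully open they stand 13 mm farther back than shut.
Start: joints at [-78.839, 8.623, 82.357, -0, 89.026, -7.678], TCP at [185.647, -544.182, 303.867] pointing down, gripper open.
Joint ranges: [-160.23, 160.23], [-39.13, 120.54], [6.94, 153.29], [-79.49, 259.48], [9.18, 160.14], [-161.06, 161.06]. Speed limits (degrees/s): [108.29, 108.29, 127.2, 172.46, 172.46, 172.46].

## Interface

Orientations are given as [roll, pitch, yaw] about the fixed x, y, z axes, in that order (R = Rz(yaw) Ry(pitch) Rx(roll)).
In Python, from plant import state, snapshot, finish_job, finger_overhang gives the robot as it stands.
- The arm moves only by the tool drive_tool, never from a script. Its argument "commands" is a list of rows, each an object with "linear": the shift along the tool's x, y, z as a fraction of full scale, a list of three; "turn": the turn, a rotation vector about the tool's x, y, z as a fraction of full scale, a list of three. In form: [{"linear": [tx, ty, tz], "turn": [ax, ay, az]}, ...]. A call has 1 to 20 rows; each row shifts and turns the pose as measured when the row begins, along the tool's axes as they then stand; what a row does not reach is not made up. Full scale, the value 1, is 0.15 m for a shift and 0.1 rad for a turn. A row lasts 1/12 s, in which the tool goes at most 41.7 mm and 7.16 degrees, less where a joint would pass 70% of its speed; a pose out of reach is approached as far as the arm can. A call with a number of a shift or a turn outside -1 to 1 is refused whole. A call with a gripper value outside its range is refused whole. "fingers" is the opening, from 0 (shut) to 1 (fully open), set as the call begins (left out, the last holds). The fingers move at their own pace and stop on an object; "newtons" is the grip in N (left out, the last holds). Time passes only in rows, so rows that do not move let the fingers close. It gives the time, the measured TCP pose, the force and the opening at its end, in the units of the state.
- state(): the state, without advancing time (a new reading comes with each control period).
- snapshot(name): name is "scene" or "top" or "wrist"; returns a dict with "image" (480x640x3 uint8, red, green, blue), "camera_matrix" (3x3 intrinsics, pixels), "pose" (4x4, takes a point from camera to world coordinates); the wrist camera has in their place "hand_eye" (4x4, takes a point from camera to tool coordinates, whose origin is the TCP and whose axes are the tool frame's). Camera axes: x right, y up, looking along -z (the intrinsics and any distortion apply to the point x, -y, -z); pixel columns grow to the right and rows downward; lengths in mm; the calibration is good to about 2 mm. A picture is of the moment at which its call begins: read the wrist's pose just before it. There is no depth.
- finish_job(): hands the job in, once; it reports no verdict.
The state is a dict: "t": time; "joint_pos": joint angles; "qvel": joint speeds; "tau": joint torques, N m; "position": TCP position; "orientation": TCP orientation; "ft_force": force on the tool from outside, world axes, zero at the start; "wrist_torque": the same for the moment, N m; "opening": finger opening in mm.
Only numpy, scipy, OpenCV 4.12 (cv2) and the standard library are available. Lean on these libraries where they do the work, as an engineer would, in place of code of your own. Each camera call takes 0.05 s, during which the arm holds its last target.

## Task

Take the tapered drift (thick cone-shaped shank, plain straight grip as thick as a broom handle) out of the tool rack, point down, and push it straight down through the hole in the sliding metal tongue of the ship-building slip and the hole in the board beneath it, so that its taper draws the two offset holes into line. Let the drift itself shift the tongue; push until its collar sits on the tongue, then let go and leave it standing there.

Things in the scene. Friction and masses are not known exactly. Their poses are not given: they have to be found in the camera images.
- drift_grip (a point): Middle of the grip of the tapered drift: turned light wood, 138 mm long, 130 g, round about z (up). From this point: grip 30 mm diameter, straight, 30 mm down to 30 mm up; collar 52 mm diameter, underside 38 mm below; shank 37 mm diameter from 38 to 63 mm below, then a cone to a 6 mm flat point 108 mm below. Stands point down in the rack, hung by its collar; lift 75 mm or more to clear it.
- rack: Fixed dark wood rack, 75 x 275 mm, top 85 mm above the origin (centre of its underside); y along it. Three 42 mm holes at y -85, 0, 85 mm hold, in varying order, the drift and two bystanders with equal 52 mm collars: a slim spike (grip 16 mm thick) and a short untapered plug with a mushroom knob 44 mm wide. Rack and slip vary in place, yaw and side of the bench.
- tongue_hole (a point): Centre of the 40 mm hole in the aluminium tongue (78 mm wide, 10 mm thick), at its upper face, 80 mm above the bench. The tongue slides along this point's y on the board, with about 1 N of drag, and stays where left; at the start its hole is 9 to 13 mm off the board's, to +y. It carries a wooden cradle 118 mm to +y, up to 35 mm above the tongue.
- base_hole (a point): Centre of the 40 mm hole in the slip's fixed plywood board (110 x 300 x 12 mm), at its upper face, 70 mm above the bench, open below; z up, y along the slip and the tongue's travel. Fixed cradle 130 mm to -y, 35 mm high. A drift coming down centred on this hole clears the board and its taper shifts the tongue; collar on the tongue, the grip's middle is 48 mm above this point.
Not all that is in view belongs to the job. What is shaped like the part that bears drift_grip but pink or turquoise is not meant.

How it is judged (in metres and radians):
On the way:
1. the drift's point is in both holes while they are still out of line (tongue and board holes over 6 mm apart) (z of drift_grip in the frame of base_hole below 0.105 m and horizontal distance between drift_grip and base_hole below 0.02 m and horizontal distance between tongue_hole and base_hole above 0.006 m), for 0.02 s.
At the end, for the whole second after the job is handed in: The drift stands released in both holes, upright within 10 degrees and its grip within 10 mm of the board hole's centre, its collar down on the tongue (within 5 mm), and the tongue's hole is in line with the board's hole within 5 mm (horizontal distance between tongue_hole and base_hole below 0.005 m and z of drift_grip in the frame of base_hole below 0.053 m and horizontal distance between drift_grip and base_hole below 0.01 m and angle between drift_grip's own z axis and vertical below 0.17 rad); the robot touches nothing.
It also fails if it takes over 45 s, if anything falls off the work surface, if the arm or the gripper's body presses on something with over 40 N, if the wrist force passes 120 N, or if a joint passes its speed limit or range.

## Working session

There is one attempt and no reset: what is moved stays moved. The work goes in short steps, Python scripts to look and compute and a tool call to move; the robot and the scene stay as the last step left them, time stands still between calls to the robot, and variables do not carry over. Pictures are saved under pics/ and viewed, and the job is handed in when it is done.

Besides the shell and the picture viewer there is one more tool, called after "Emit:" as a command line: name --argument value ..., lists and objects as JSON in quotes. drive_tool: Moves the arm, as the interface text tells. Shift numbers are shares of 0.15 m and turn numbers shares of 0.1 rad, none past 1 either way. Its arguments: {"type":"object","properties":{"commands":{"type":"array"},"fingers":{"type":"number"},"newtons":{"type":"number"}},"required":["commands"]}

```bash
ls; mkdir -p pics; python3 - <<'E'
from plant import state,snapshot,finger_overhang
import cv2,pickle
print(state(),finger_overhang)
for n in("scene","top"):
    s=snapshot(n);cv2.imwrite(f"pics/{n}0.png",s["image"][...,::-1]);pickle.dump(s,open(f"pics/{n}0.pkl","wb"));print(s["camera_matrix"],s["pose"],[k for k in s])
E
```

```text
pics
{'t': 0.0, 'joint_pos': array([-7.88386549e+01,  8.64880823e+00,  8.23920276e+01, -4.02184690e-04,
        8.90261191e+01, -7.67780513e+00]), 'qvel': array([ 0.02787489, -0.0112596 ,  0.00349   , -0.02254799, -0.07132383,
       -0.00650979]), 'tau': array([ 2.01326329e-03, -7.13063622e+01, -5.70861948e+01, -1.30840814e-05,
        9.04602057e-03,  2.02230621e-05]), 'position': array([ 185.62162472, -544.04693687,  303.30520861]), 'orientation': array([-1.79991453e+02,  6.64084275e-02, -7.11608377e+01]), 'ft_force': array([ 0.86423662, -0.55722031, -0.19987677]), 'wrist_torque': array([0.01572151, 0.00667953, 0.03204565]), 'opening': 85.38845437390982} 72.6
[[598.73120431   0.         316.192252  ]
 [  0.         598.73120431 239.32695847]
 [  0.           0.           1.        ]] [[ 3.54374745e-01 -6.02714860e-01  7.14949885e-01  1.39191078e+03]
 [ 9.35002461e-01  2.39623932e-01 -2.61439799e-01 -3.11813024e+02]
 [-1.37454507e-02  7.61127564e-01  6.48456547e-01  9.05052642e+02]
 [ 0.00000000e+00  0.00000000e+00  0.00000000e+00  1.00000000e+00]] ['image', 'camera_matrix', 'pose']
[[556.71529281   0.         311.3677533 ]
 [  0.         556.71529281 242.08107797]
 [  0.           0.           1.        ]] [[-1.36091768e-02  9.96093102e-01 -8.72543574e-02  4.17549782e+02]
 [-9.99767296e-01 -1.20946741e-02  1.78625862e-02  3.65997894e+01]
 [ 1.67374858e-02  8.74771481e-02  9.96025906e-01  1.12836598e+03]
 [ 0.00000000e+00  0.00000000e+00  0.00000000e+00  1.00000000e+00]] ['image', 'camera_matrix', 'pose']
```

View pics/scene0.png

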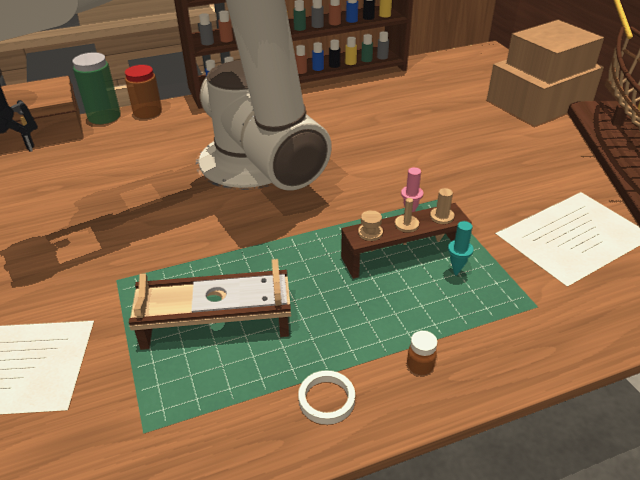

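View pics/top0.png

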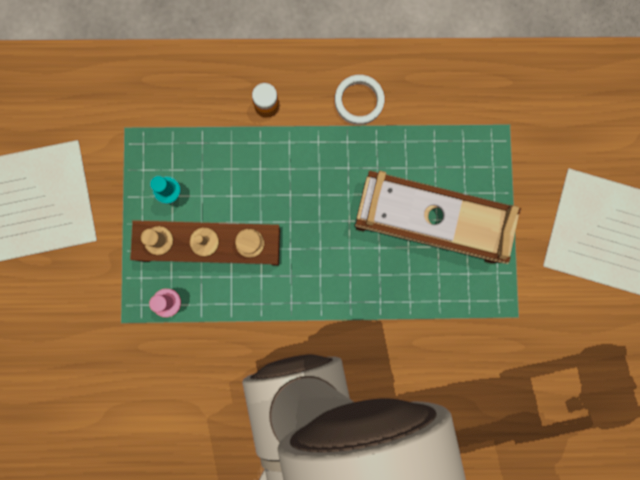

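The drift is the leftmost tool in the top view, at about (155,238). The spike is at (204,241) and the knob plug at (249,242). The slip is on the right, its tongue hole at about (436,214), with the tongue's cradle on the left (+y) side. Next I measure these precisely.

```bash
cat > h.py <<'E'
import numpy as np,cv2
def ray(s,uv,z,T=None):
    K=s["camera_matrix"];T=s["pose"] if T is None else T
    d=np.array([(uv[0]-K[0,2])/K[0,0],-(uv[1]-K[1,2])/K[1,1],-1.])
    d=T[:3,:3]@d;o=T[:3,3];return o+d*(z-o[2])/d[2]
def proj(s,p,T=None):
    K=s["camera_matrix"];T=s["pose"] if T is None else T
    c=T[:3,:3].T@(np.asarray(p,float)-T[:3,3]);return np.array([K[0,2]+K[0,0]*c[0]/-c[2],K[1,2]-K[1,1]*c[1]/-c[2]])
E
python3 - <<'E'
import pickle,cv2,numpy as np
from h import *
t=pickle.load(open("pics/top0.pkl","rb"))
im=t["image"][...,::-1]
a=cv2.resize(im[205:280,120:290],None,fx=4,fy=4,interpolation=cv2.INTER_CUBIC)
b=cv2.resize(im[160:270,350:525],None,fx=4,fy=4,interpolation=cv2.INTER_CUBIC)
cv2.imwrite("pics/a.png",a);cv2.imwrite("pics/b.png",b)
s=pickle.load(open("pics/scene0.pkl","rb"));im=s["image"][...,::-1]
cv2.imwrite("pics/c.png",cv2.resize(im[160:290,330:500],None,fx=4,fy=4,interpolation=cv2.INTER_CUBIC))
E
```

```text
(no output)
```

View pics/a.png

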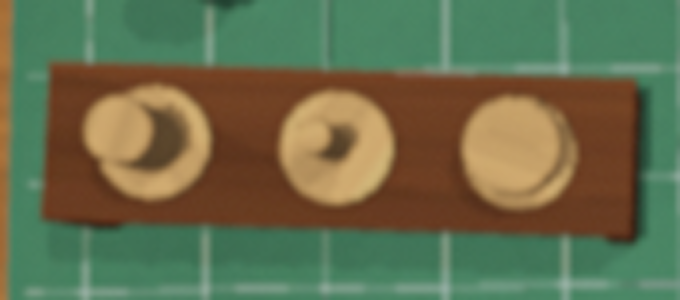

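View pics/b.png

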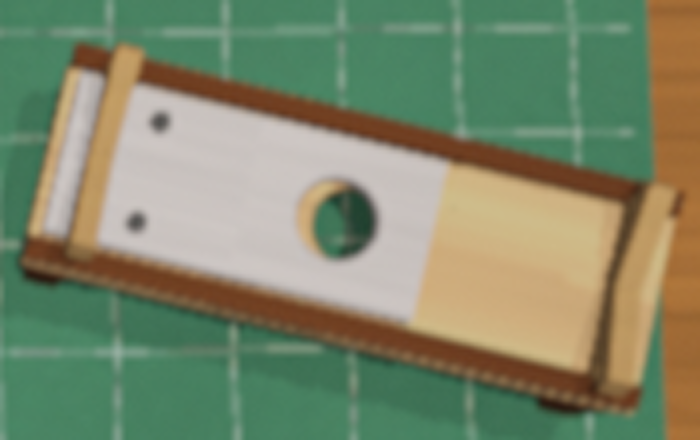

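View pics/c.png

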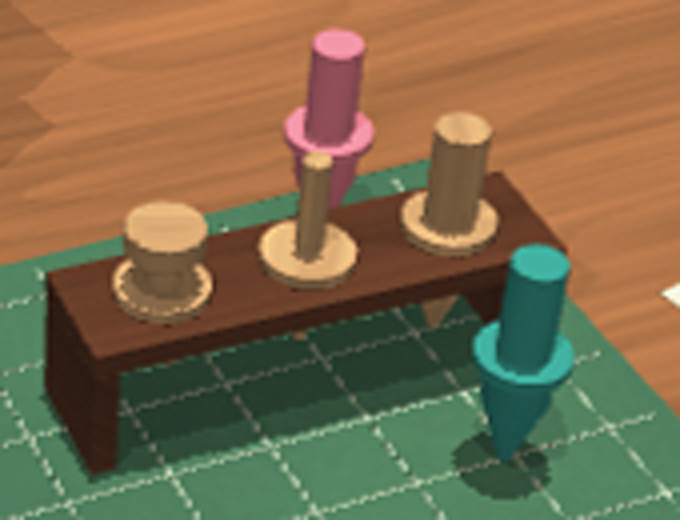

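```bash
python3 - <<'E'
import pickle,numpy as np
from h import *
t=pickle.load(open("pics/top0.pkl","rb"));s=pickle.load(open("pics/scene0.pkl","rb"))
A=lambda x,y:(120+(x+.5)/4-.5,205+(y+.5)/4-.5)
B=lambda x,y:(350+(x+.5)/4-.5,160+(y+.5)/4-.5)
C=lambda x,y:(330+(x+.5)/4-.5,160+(y+.5)/4-.5)
p=lambda n,v:print(n,np.round(v,1))
p("collar top",ray(t,A(154,142),93));p("grip top",ray(t,A(118,130),153));p("scene grip top",ray(s,C(463,129),153));p("scene collar",ray(s,C(449,219),93))
p("spike collar",ray(t,A(337,148),93));p("plug",ray(t,A(519,153),93))
p("tongue hole",ray(t,B(337,218),80))
# tongue right end edge
a=ray(t,B(448,160),80);b=ray(t,B(411,324),80);p("tongue end",a);p("",b);d=a-b;print("yaw from end",np.degrees(np.arctan2(-d[1]*-1,d[0])),np.linalg.norm(d))
# long edges
for q in ([(140,82),(448,160)],[(100,250),(411,324)]):
  a=ray(t,B(*q[0]),80);b=ray(t,B(*q[1]),80);d=a-b;print("yaw edge (y axis)",np.degrees(np.arctan2(-d[0],d[1])))
E
```

```text
collar top [515.4 302.9  93. ]
grip top [515.2 303.2 153. ]
scene grip top [518.8 301.6 153. ]
scene collar [519.5 301.1  93. ]
spike collar [511.5 218.1  93. ]
plug [508.2 133.6  93. ]
tongue hole [ 560.  -216.5   80. ]
tongue end [ 587.4 -270.6   80. ]
 [ 508.9 -250.1   80. ]
yaw from end -14.700116214466954 81.12898106751672
yaw edge (y axis) -15.005535634406053
yaw edge (y axis) -14.146303092897398
```

```bash
cat >> h.py <<'E'
from scipy.spatial.transform import Rotation as Ro
def tcpT(st):
    T=np.eye(4);T[:3,:3]=Ro.from_euler('xyz',st["orientation"],degrees=True).as_matrix();T[:3,3]=st["position"];return T
def delta(st,pos,rpy):
    T=tcpT(st);R=T[:3,:3]
    l=R.T@(np.array(pos,float)-T[:3,3]);w=(Ro.from_matrix(R.T)*Ro.from_euler('xyz',rpy,degrees=True)).as_rotvec()
    print("pos",np.round(st["position"],1),"rpy",np.round(st["orientation"],2),"t",st["t"],"\nlinear total",np.round(l/150,4),"turn total",np.round(w/.1,3), "rows>=",np.linalg.norm(l)/41.7)
E
python3 - <<'E'
from plant import *
from h import *
st=state();s=snapshot("wrist");print(s["hand_eye"],s["camera_matrix"])
H=s["hand_eye"]
print(tcpT(st))
delta(st,[560,-217,304],[180,0,-104.6])
E
```

```text
[[ 9.99999864e-01  4.30575999e-04  2.94750557e-04  9.36850259e-01]
 [ 4.98395176e-04 -9.55440677e-01 -2.95182766e-01 -7.48757688e+01]
 [ 1.54518058e-04  2.95182872e-01 -9.55440761e-01 -7.12464416e+01]
 [ 0.00000000e+00  0.00000000e+00  0.00000000e+00  1.00000000e+00]] [[408.27661019   0.         316.74996603]
 [  0.         408.27661019 236.46196115]
 [  0.           0.           1.        ]]
[[ 3.22958806e-01 -9.46412998e-01 -2.15642477e-04  1.85652907e+02]
 [-9.46412450e-01 -3.22958853e-01  1.02658084e-03 -5.44050077e+02]
 [-1.04121310e-03 -1.27456597e-04 -9.99999450e-01  3.03367261e+02]
 [ 0.00000000e+00  0.00000000e+00  0.00000000e+00  1.00000000e+00]]
pos [ 185.7 -544.1  303.4] rpy [-1.7999e+02  6.0000e-02 -7.1160e+01] t 0.1 
linear total [-1.2575e+00 -3.0661e+00 -2.5000e-03] turn total [2.000e-03 1.000e-02 5.837e+00] rows>= 11.920609775958328
```

Emit:
drive_tool --commands '[{"linear": [-0.1, -0.25, 0], "turn": [0, 0, 0]}, {"linear": [-0.1, -0.25, 0], "turn": [0, 0, 0]}, {"linear": [-0.1, -0.25, 0], "turn": [0, 0, 0]}, {"linear": [-0.1, -0.25, 0], "turn": [0, 0, 0]}, {"linear": [-0.1, -0.25, 0], "turn": [0, 0, 0]}, {"linear": [-0.1, -0.25, 0], "turn": [0, 0, 0]}, {"linear": [-0.1, -0.25, 0], "turn": [0, 0, 0]}, {"linear": [-0.1, -0.25, 0], "turn": [0, 0, 0]}, {"linear": [-0.1, -0.25, 0], "turn": [0, 0, 0]}, {"linear": [-0.1, -0.25, 0], "turn": [0, 0, 0]}, {"linear": [-0.1, -0.25, 0], "turn": [0, 0, 0]}, {"linear": [-0.1, -0.25, 0], "turn": [0, 0, 0]}]' --fingers 1

```text
t: 1.15
position: [559.7, -221.6, 300.5]
orientation: [179.9, 0.2, -71.8]
ft_force: [0.4, -0.6, 0.0]
opening: 85.1
```

```bash
python3 - <<'E'
from plant import *
from h import *
delta(state(),[560,-217,304],[180,0,-104.6])
E
```

```text
pos [ 559.7 -221.6  300.5] rpy [179.89   0.24 -71.83] t 1.15 
linear total [-0.0283 -0.0116 -0.023 ] turn total [0.031 0.035 5.72 ] rows>= 0.13757003057407766
```

Emit:
drive_tool --commands '[{"linear": [0, 0, 0], "turn": [0, 0, 0.95]}, {"linear": [0, 0, 0], "turn": [0, 0, 0.95]}, {"linear": [0, 0, 0], "turn": [0, 0, 0.95]}, {"linear": [0, 0, 0], "turn": [0, 0, 0.95]}, {"linear": [0, 0, -0.02], "turn": [0, 0, 0.95]}, {"linear": [0, 0, 0], "turn": [0, 0, 0.95]}, {"linear": [0, 0, 0], "turn": [0, 0, 0]}, {"linear": [0, 0, 0], "turn": [0, 0, 0]}]'

```text
t: 1.82
position: [565.9, -212.8, 299.9]
orientation: [179.5, 0.3, -105.2]
ft_force: [-0.6, -0.1, 0.0]
opening: 85.3
```

```bash
python3 - <<'E'
from plant import *
from h import *
import pickle
st=state();delta(st,[560,-217,304],[180,0,-104.6])
s=snapshot("wrist");s["pose"]=tcpT(st)@s["hand_eye"];pickle.dump(s,open("pics/w1.pkl","wb"));cv2.imwrite("pics/w1.png",s["image"][...,::-1])
E
```

```text
pos [ 565.9 -212.8  299.9] rpy [ 179.49    0.31 -105.21] t 1.8167 
linear total [ 0.037   0.0307 -0.0272] turn total [ 0.089  0.055 -0.105] rows>= 0.1986388246838138
```

View pics/w1.png

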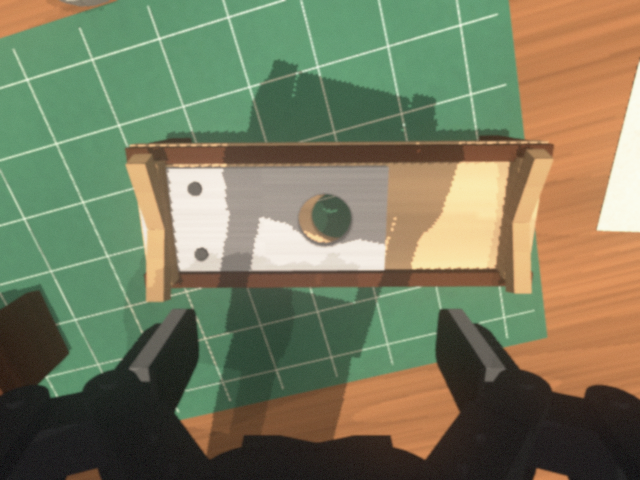

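The tongue hole is at about (325,219). The board's hole rim shows as a tan crescent on its left side. I'll zoom in and fit both rims.

```bash
python3 - <<'E'
import pickle
from h import *
s=pickle.load(open("pics/w1.pkl","rb"))
c=cv2.resize(s["image"][180:260,280:370,::-1],None,fx=8,fy=8,interpolation=cv2.INTER_CUBIC)
cv2.imwrite("pics/w1c.png",c[:600])
E
```

```text
(no output)
```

View pics/w1c.png

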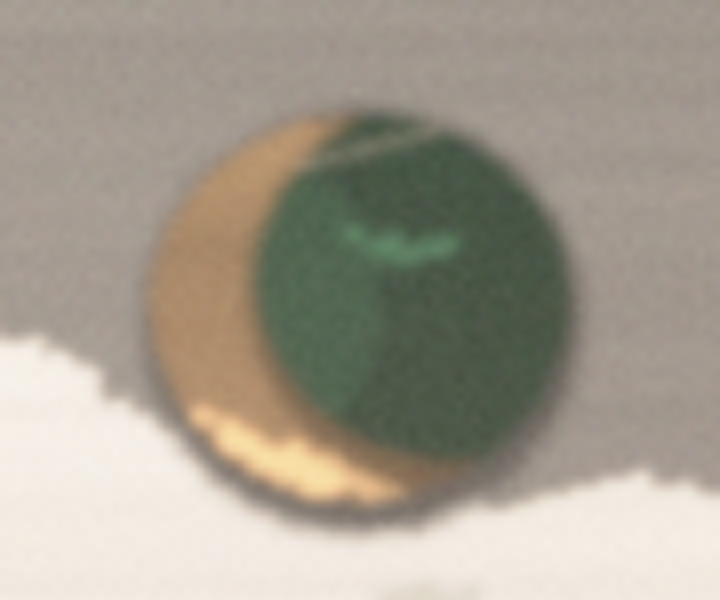

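```bash
python3 - <<'E'
import pickle
from h import *
from scipy.optimize import least_squares
s=pickle.load(open("pics/w1.pkl","rb"))
P=lambda x,y:(280+(x+.5)/8-.5,180+(y+.5)/8-.5)
def fit(pts,r=20,free=False):
    q=np.array([ray(s,P(x,y),z)[:2] for x,y,z in pts])
    f=lambda v:np.hypot(*(q-v[:2]).T)-(v[2] if free else r)
    o=least_squares(f,[560,-217]+([20] if free else []));print(np.round(o.x,2),np.round(o.fun,1));return o.x
t=fit([(150,300,80),(574,300,80),(215,165,80),(350,105,80),(520,170,80),(200,460,80),(355,528,80),(480,500,80)],free=True)
t=fit([(150,300,80),(574,300,80),(215,165,80),(350,105,80),(520,170,80),(200,460,80),(355,528,80),(480,500,80)])
u=fit([(345,122,70),(300,170,70),(270,220,70),(257,280,70)])
l=fit([(290,375,58),(340,420,58),(400,450,58),(460,462,58)])
b=fit([(345,122,70),(300,170,70),(270,220,70),(257,280,70),(290,375,58),(340,420,58),(400,450,58),(460,462,58)])
d=t[:2]-b;print(np.hypot(*d),np.degrees(np.arctan2(-d[0],d[1])))
for q in ([(168,166.5),(388,166.5)],[(174,270.5),(386,270.5)]): 
    a=ray(s,q[0],80);e=ray(s,q[1],80);g=a-e;print("yaw",np.degrees(np.arctan2(-g[0],g[1])),a,e)
E
```

```text
[ 560.78 -217.44   20.06] [-0.3 -0.6  0.   0.3  0.1  0.1 -0.1  0.4]
[ 560.78 -217.44] [-0.3 -0.5  0.1  0.4  0.2  0.2  0.   0.5]
[ 558.48 -227.28] [ 0.1 -0.2  0.   0.1]
[ 557.86 -226.98] [ 0.2 -0.2 -0.2  0.2]
[ 558.04 -226.89] [ 0.4 -0.1 -0.  -0.2  0.2 -0.2 -0.1  0.4]
9.840943919878933 -16.215376401785967
yaw -15.18862052165679 [ 627.82048246 -120.05154112   80.        ] [ 586.9614142  -270.55603019   80.        ]
yaw -15.099420970501688 [552.14044029 -95.08353122  80.        ] [ 509.72473672 -252.28943395   80.        ]
```

```bash
python3 - <<'E'
from plant import *
from h import *
delta(state(),[517,302.5,300],[180,0,-105])
E
```

```text
pos [ 565.8 -212.8  299.9] rpy [ 179.48    0.31 -105.2 ] t 1.8667 
linear total [-3.23    1.215   0.0278] turn total [ 0.091  0.055 -0.035] rows>= 12.413771706684537
```

Emit:
drive_tool --commands '[{"linear": [-0.25, 0.09, 0], "turn": [0.09, 0.05, 0]}, {"linear": [-0.25, 0.09, 0], "turn": [0, 0, 0]}, {"linear": [-0.25, 0.09, 0], "turn": [0, 0, 0]}, {"linear": [-0.25, 0.09, 0], "turn": [0, 0, 0]}, {"linear": [-0.25, 0.09, 0], "turn": [0, 0, 0]}, {"linear": [-0.25, 0.09, 0], "turn": [0, 0, 0]}, {"linear": [-0.25, 0.09, 0], "turn": [0, 0, 0]}, {"linear": [-0.25, 0.09, 0], "turn": [0, 0, 0]}, {"linear": [-0.25, 0.09, 0], "turn": [0, 0, 0]}, {"linear": [-0.25, 0.09, 0], "turn": [0, 0, 0]}, {"linear": [-0.25, 0.09, 0], "turn": [0, 0, 0]}, {"linear": [-0.25, 0.09, 0], "turn": [0, 0, 0]}, {"linear": [-0.2, 0.08, 0], "turn": [0, 0, 0]}, {"linear": [0, 0, 0], "turn": [0, 0, 0]}, {"linear": [0, 0, 0], "turn": [0, 0, 0]}]'

```text
t: 3.12
position: [509.4, 316.0, 297.8]
orientation: [179.9, 0.0, -102.7]
ft_force: [0.5, 0.1, 0.5]
opening: 85.6
```

```bash
python3 - <<'E'
from plant import *
from h import *
import pickle
st=state();delta(st,[517,302.5,300],[180,0,-105])
s=snapshot("wrist");s["pose"]=tcpT(st)@s["hand_eye"];pickle.dump(s,open("pics/w2.pkl","wb"));cv2.imwrite("pics/w2.png",s["image"][...,::-1])
E
```

```text
pos [509.4 316.  297.8] rpy [ 1.7994e+02  3.0000e-02 -1.0270e+02] t 3.1167 
linear total [ 0.0765 -0.0692 -0.015 ] turn total [0.011 0.006 0.402] rows>= 0.37503465992263973
```

View pics/w2.png

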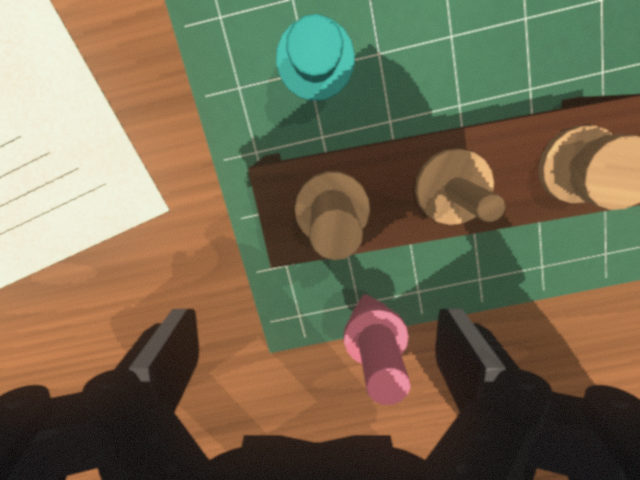

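The drift's collar is centred at about (332,208) and its grip top at about (336,233). The two decoys stand clear of the fingers' path.

```bash
python3 - <<'E'
import pickle
from h import *
from plant import *
s=pickle.load(open("pics/w2.pkl","rb"))
cv2.imwrite("pics/w2c.png",cv2.resize(s["image"][160:270,280:390,::-1],None,fx=5,fy=5,interpolation=cv2.INTER_CUBIC))
print(ray(s,(332.5,208),93),ray(s,(335.5,233.5),153))
E
```

```text
[517.08452108 302.17940093  93.        ] [516.89302156 302.7368423  153.        ]
```

View pics/w2c.png

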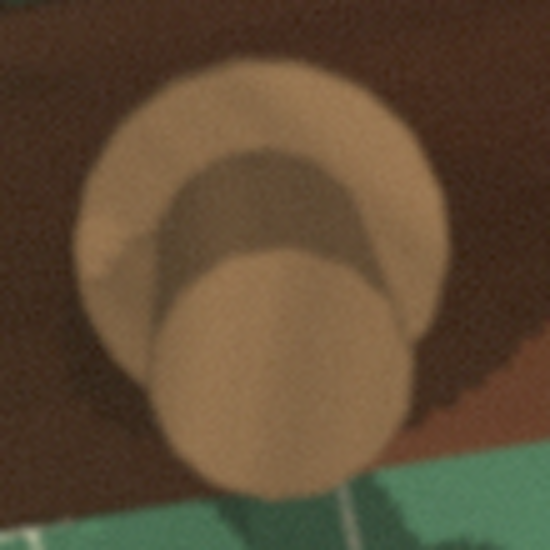

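Emit:
drive_tool --commands '[{"linear": [0.077, -0.069, 0], "turn": [0, 0, 0]}, {"linear": [0, 0, 0], "turn": [0, 0, 0]}, {"linear": [0, 0, 0.15], "turn": [0, 0, 0]}, {"linear": [0, 0, 0.15], "turn": [0, 0, 0]}, {"linear": [0, 0, 0], "turn": [0, 0, 0]}, {"linear": [0, 0, 0], "turn": [0, 0, 0]}]'

```text
t: 3.67
position: [518.7, 296.6, 253.2]
orientation: [-180.0, 0.1, -102.7]
ft_force: [-0.0, -0.3, 0.4]
opening: 85.5
```

```bash
python3 - <<'E'
from plant import *
from h import *
st=state();delta(st,[517,302.4,177],[180,0,st["orientation"][2]])
E
```

```text
pos [518.7 296.6 253.2] rpy [-1.7995e+02  1.0000e-01 -1.0268e+02] t 3.6667 
linear total [-0.0342  0.02    0.5078] turn total [-0.008  0.017 -0.   ] rows>= 1.8321959739636073
```

Emit:
drive_tool --commands '[{"linear": [-0.034, 0.02, 0], "turn": [0, 0, 0]}, {"linear": [0, 0, 0], "turn": [0, 0, 0]}, {"linear": [0, 0, 0.1], "turn": [0, 0, 0]}, {"linear": [0, 0, 0.1], "turn": [0, 0, 0]}, {"linear": [0, 0, 0.1], "turn": [0, 0, 0]}, {"linear": [0, 0, 0], "turn": [0, 0, 0]}, {"linear": [0, 0, 0], "turn": [0, 0, 0]}]'

```text
t: 4.25
position: [518.9, 303.3, 215.4]
orientation: [-179.5, 0.4, -102.7]
ft_force: [-0.0, -0.0, 0.2]
opening: 85.2
```

```bash
python3 - <<'E'
from plant import *
from h import *
st=state();delta(st,[517,302.4,177],[180,0,st["orientation"][2]])
E
```

```text
pos [518.9 303.3 215.4] rpy [-179.51    0.43 -102.66] t 4.25 
linear total [0.0106 0.0132 0.2561] turn total [-0.086  0.076 -0.   ] rows>= 0.9232202372193616
```

Emit:
drive_tool --commands '[{"linear": [0.011, 0.013, 0], "turn": [-0.08, 0.07, 0]}, {"linear": [0, 0, 0.09], "turn": [0, 0, 0]}, {"linear": [0, 0, 0.09], "turn": [0, 0, 0]}, {"linear": [0, 0, 0.07], "turn": [0, 0, 0]}, {"linear": [0, 0, 0], "turn": [0, 0, 0]}, {"linear": [0, 0, 0], "turn": [0, 0, 0]}]'

```text
t: 4.75
position: [517.2, 302.6, 178.2]
orientation: [-179.8, 0.1, -102.6]
ft_force: [0.1, 0.6, 0.1]
opening: 85.3
```

```bash
python3 - <<'E'
from plant import *
from h import *
st=state();delta(st,[517,302.4,177],[180,0,st["orientation"][2]]);print(st["ft_force"])
s=snapshot("wrist");cv2.imwrite("pics/w3.png",s["image"][...,::-1])
E
```

```text
pos [517.2 302.6 178.2] rpy [-1.7982e+02  1.2000e-01 -1.0263e+02] t 4.75 
linear total [0.0015 0.0008 0.0079] turn total [-0.031  0.022 -0.   ] rows>= 0.02911062842037084
[0.12417389 0.55070029 0.12660592]
```

View pics/w3.png

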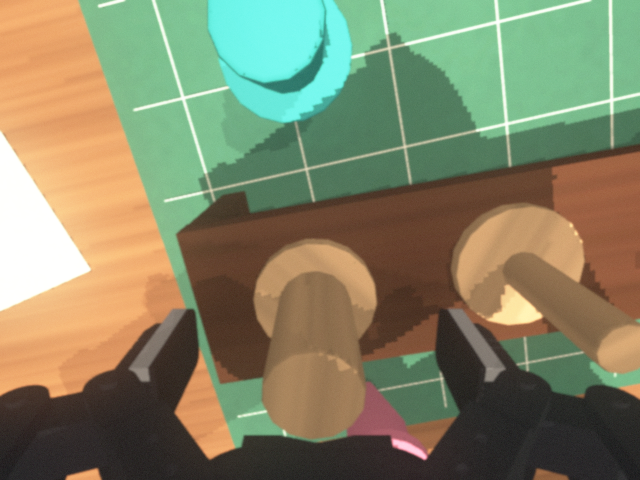

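The drift (grip top at about (315,395)) stands midway between the pads. I'll close on it.

Emit:
drive_tool --commands '[{"linear": [0, 0, 0], "turn": [0, 0, 0]}, {"linear": [0, 0, 0], "turn": [0, 0, 0]}, {"linear": [0, 0, 0], "turn": [0, 0, 0]}, {"linear": [0, 0, 0], "turn": [0, 0, 0]}, {"linear": [0, 0, 0], "turn": [0, 0, 0]}, {"linear": [0, 0, 0], "turn": [0, 0, 0]}, {"linear": [0, 0, 0], "turn": [0, 0, 0]}, {"linear": [0, 0, 0], "turn": [0, 0, 0]}, {"linear": [0, 0, 0], "turn": [0, 0, 0]}, {"linear": [0, 0, 0], "turn": [0, 0, 0]}]' --fingers 0 --newtons 80

```text
t: 5.63
position: [517.6, 302.7, 179.6]
orientation: [-179.7, 0.2, -102.6]
ft_force: [0.1, -0.2, -1.9]
opening: 28.8
```

Emit:
drive_tool --commands '[{"linear": [0, 0, -0.1], "turn": [0, 0, 0]}, {"linear": [0, 0, -0.13], "turn": [0, 0, 0]}, {"linear": [0, 0, -0.13], "turn": [0, 0, 0]}, {"linear": [0, 0, -0.13], "turn": [0, 0, 0]}, {"linear": [0, 0, -0.13], "turn": [0, 0, 0]}, {"linear": [0, 0, -0.13], "turn": [0, 0, 0]}, {"linear": [0, 0, 0], "turn": [0, 0, 0]}, {"linear": [0, 0, 0], "turn": [0, 0, 0]}]'

```text
t: 6.3
position: [516.2, 302.1, 295.2]
orientation: [-180.0, 0.0, -102.6]
ft_force: [-0.1, -0.3, -2.6]
opening: 28.4
```

```bash
python3 - <<'E'
from plant import *
from h import *
st=state();delta(st,[558.2,-227,300],[180,0,-105]);print(st["ft_force"])
s=snapshot("wrist");cv2.imwrite("pics/w4.png",s["image"][...,::-1])
E
```

```text
pos [516.2 302.1 295.2] rpy [-1.7995e+02  3.0000e-02 -1.0264e+02] t 6.3 
linear total [ 3.3807 -1.0446 -0.0332] turn total [-0.009  0.006  0.412] rows>= 12.728738894291055
[-0.11478254 -0.29315276 -2.6284031 ]
```

View pics/w4.png

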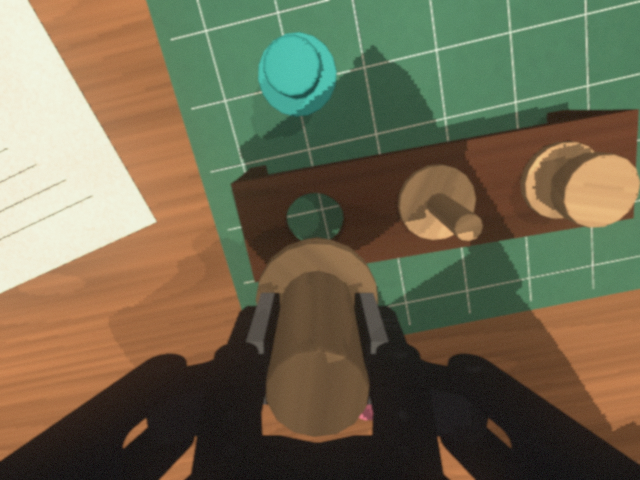

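Emit:
drive_tool --commands '[{"linear": [0, 0, -0.15], "turn": [0, 0, 0]}, {"linear": [0, 0, -0.15], "turn": [0, 0, 0]}, {"linear": [0.1, -0.03, -0.08], "turn": [0, 0, 0.2]}, {"linear": [0.25, -0.077, 0], "turn": [0, 0, 0.2]}, {"linear": [0.25, -0.077, 0], "turn": [0, 0, 0]}, {"linear": [0.25, -0.077, 0], "turn": [0, 0, 0]}, {"linear": [0.25, -0.077, 0], "turn": [0, 0, 0]}, {"linear": [0.25, -0.077, 0], "turn": [0, 0, 0]}, {"linear": [0.25, -0.077, 0], "turn": [0, 0, 0]}, {"linear": [0.25, -0.077, 0], "turn": [0, 0, 0]}, {"linear": [0.25, -0.077, 0], "turn": [0, 0, 0]}, {"linear": [0.25, -0.077, 0], "turn": [0, 0, 0]}, {"linear": [0.25, -0.077, 0], "turn": [0, 0, 0]}, {"linear": [0.25, -0.077, 0], "turn": [0, 0, 0]}, {"linear": [0.25, -0.077, 0], "turn": [0, 0, 0]}, {"linear": [0.2, -0.06, 0], "turn": [0, 0, 0]}, {"linear": [0, 0, 0], "turn": [0, 0, 0]}, {"linear": [0, 0, 0], "turn": [0, 0, 0]}]'

```text
t: 7.85
position: [533.0, -239.0, 333.1]
orientation: [178.7, -0.2, -104.8]
ft_force: [-0.6, -0.1, -1.8]
opening: 28.4
```

```bash
python3 - <<'E'
from plant import *
from h import *
st=state();delta(st,[558.2,-227,300],[180,0,-105]);print(st["ft_force"])
E
```

```text
pos [ 533.  -239.   333.1] rpy [ 178.66   -0.19 -104.82] t 7.85 
linear total [-0.1212 -0.1473  0.2168] turn total [ 0.233 -0.033  0.03 ] rows>= 1.0385713904481277
[-0.63920972 -0.11044298 -1.76957728]
```

Emit:
drive_tool --commands '[{"linear": [-0.06, -0.074, 0], "turn": [0.23, -0.03, 0.03]}, {"linear": [-0.06, -0.074, 0], "turn": [0, 0, 0]}, {"linear": [0, 0, 0], "turn": [0, 0, 0]}, {"linear": [0, 0, 0], "turn": [0, 0, 0]}]'

```text
t: 8.18
position: [561.6, -224.0, 330.4]
orientation: [179.9, 0.1, -105.0]
ft_force: [-0.7, -0.7, -0.5]
opening: 28.5
```

```bash
python3 - <<'E'
from plant import *
from h import *
import pickle
st=state();delta(st,[558.2,-227,250],[180,0,-105])
for n in("wrist","scene","top"):
  s=snapshot(n)
  if n=="wrist": s["pose"]=tcpT(st)@s["hand_eye"]
  pickle.dump(s,open(f"pics/{n}5.pkl","wb"));cv2.imwrite(f"pics/{n}5.png",s["image"][...,::-1])
E
```

```text
pos [ 561.6 -224.   330.4] rpy [ 1.7990e+02  8.0000e-02 -1.0497e+02] t 8.1833 
linear total [0.0257 0.0156 0.5362] turn total [0.017 0.014 0.006] rows>= 1.931681631928619
```

View pics/wrist5.png

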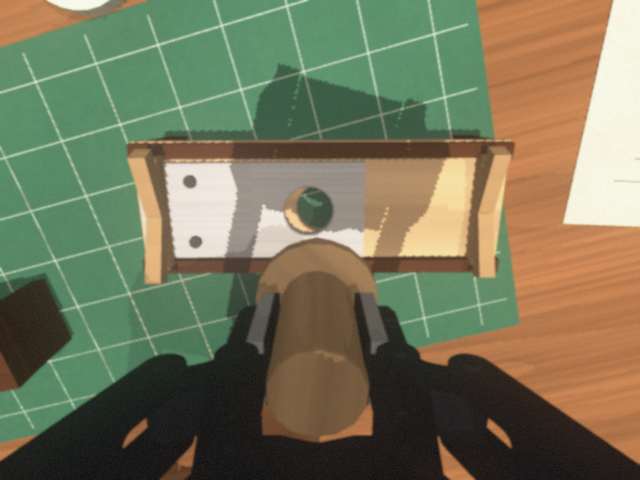

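View pics/scene5.png

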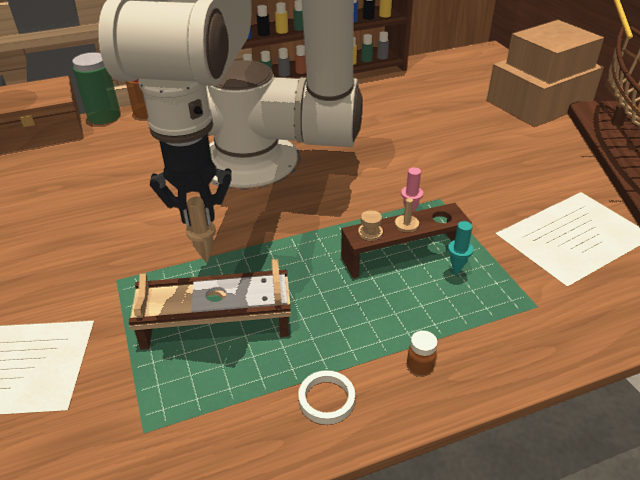

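The drift is held with its point at about (207,262) in the scene view. I'll check whether it is tilted in the grip.

```bash
python3 - <<'E'
import pickle
from h import *
from plant import *
s=pickle.load(open("pics/scene5.pkl","rb"));t=pickle.load(open("pics/top5.pkl","rb"))
for z in (276-108,276-63,276-38,276-30):print(z,proj(s,[561.6,-224,z]),proj(t,[561.6,-224,z]))
cv2.imwrite("pics/s5c.png",cv2.resize(s["image"][180:280,150:260,::-1],None,fx=6,fy=6,interpolation=cv2.INTER_CUBIC))
E
```

```text
168 [205.69191288 260.93875756] [450.00990307 206.2753704 ]
213 [202.31763466 242.28173472] [457.15065073 202.18867204]
238 [200.36192973 231.46827201] [461.42368008 199.74318834]
246 [199.72327593 227.93703433] [462.84120538 198.93192899]
```

View pics/s5c.png

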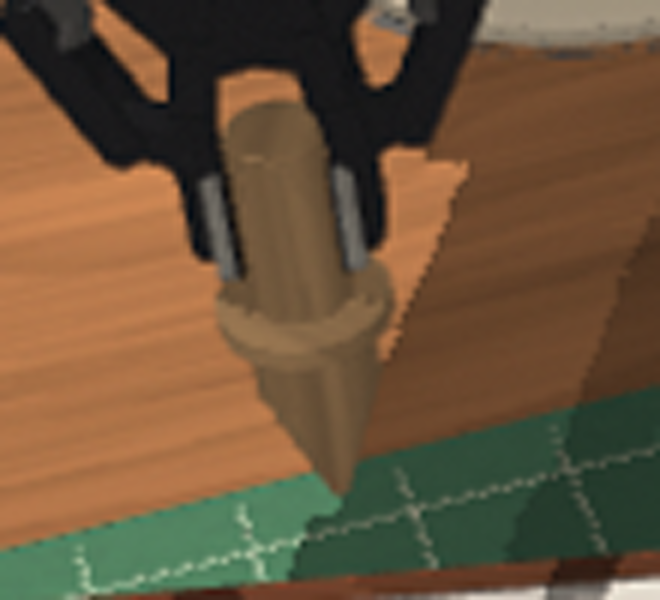

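View pics/top5.png

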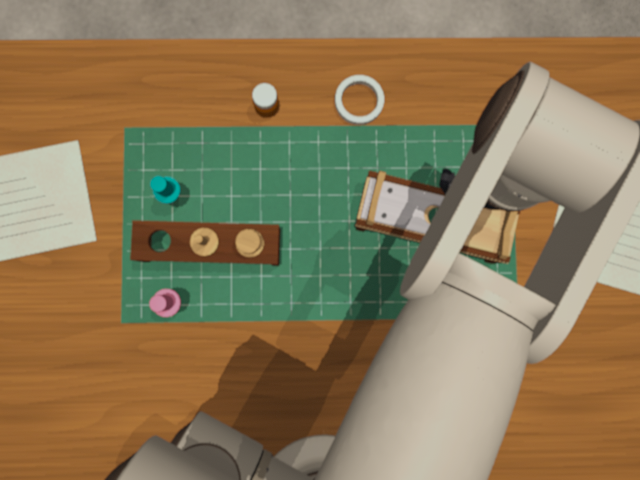

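Emit:
drive_tool --commands '[{"linear": [0.026, 0.016, 0.05], "turn": [0, 0, 0]}, {"linear": [0, 0, 0.13], "turn": [0, 0, 0]}, {"linear": [0, 0, 0.13], "turn": [0, 0, 0]}, {"linear": [0, 0, 0.1], "turn": [0, 0, 0]}, {"linear": [0, 0, 0], "turn": [0, 0, 0]}, {"linear": [0, 0, 0], "turn": [0, 0, 0]}]'

```text
t: 8.83
position: [555.7, -227.9, 266.6]
orientation: [-180.0, -0.0, -104.9]
ft_force: [1.2, 0.5, -0.5]
opening: 28.2
```

```bash
python3 - <<'E'
from plant import *
from h import *
import pickle
st=state();delta(st,[558.2,-227,250],[180,0,-105]);print(st["ft_force"])
w=snapshot("wrist");w["pose"]=tcpT(st)@w["hand_eye"];s=snapshot("scene")
pickle.dump((st,w,s),open("pics/6.pkl","wb"))
cv2.imwrite("pics/w6.png",w["image"][...,::-1])
cv2.imwrite("pics/s6c.png",cv2.resize(s["image"][220:340,120:300,::-1],None,fx=4,fy=4,interpolation=cv2.INTER_CUBIC))
for z in(90,100): print(proj(s,[558.2,-227,z]))
E
```

```text
pos [ 555.7 -227.9  266.6] rpy [-179.98   -0.   -104.94] t 8.8333 
linear total [-0.0099 -0.0144  0.1107] turn total [-0.003 -0.001  0.01 ] rows>= 0.40323540788083806
[ 1.22475761  0.5141942  -0.54013373]
[209.19053998 290.25629806]
[208.50986486 286.5494311 ]
```

View pics/w6.png

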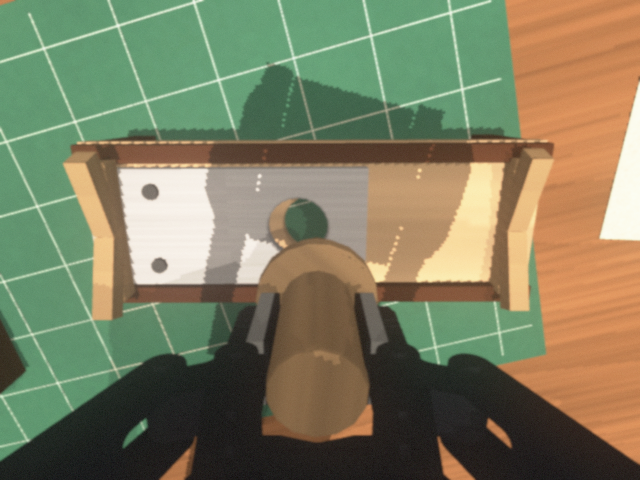

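View pics/s6c.png

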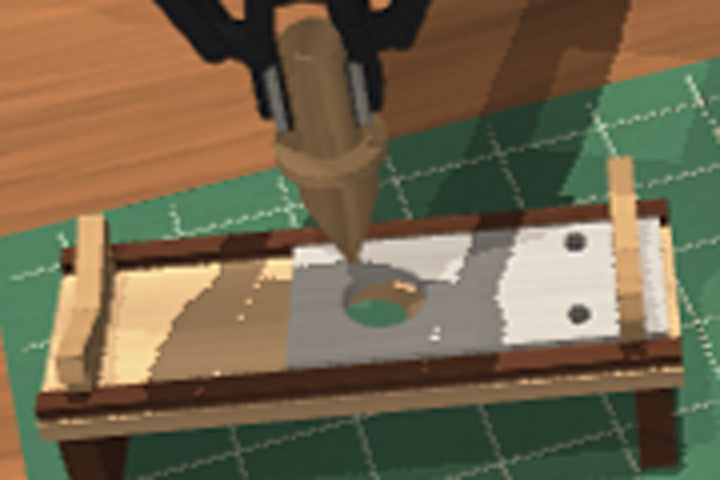

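```bash
python3 - <<'E'
import pickle
from h import *
st,w,s=pickle.load(open("pics/6.pkl","rb"))
print("tongue scene",ray(s,(120+384/4,220+297/4),80)," tip scene",ray(s,(120+353/4-.3,220+264/4-.3),266.6-162))
print("tip pred",proj(s,[555.7,-227.9,266.6-162]))
print("tongue wrist",ray(w,(297.5,226.5),80))
E
```

```text
tongue scene [ 563.41677086 -216.17484378   80.        ]  tip scene [ 560.33158459 -227.96066166  104.6       ]
tip pred [207.43315791 284.0892735 ]
tongue wrist [ 561.33503441 -217.32452235   80.        ]
```

Emit:
drive_tool --commands '[{"linear": [-0.009, -0.014, 0.05], "turn": [0, 0, 0]}, {"linear": [0, 0, 0.06], "turn": [0, 0, 0]}, {"linear": [0, 0, 0.06], "turn": [0, 0, 0]}, {"linear": [0, 0, 0], "turn": [0, 0, 0]}, {"linear": [0, 0, 0], "turn": [0, 0, 0]}]'

```text
t: 9.35
position: [559.2, -227.5, 241.7]
orientation: [-179.7, -0.1, -104.9]
ft_force: [0.2, -0.1, -0.6]
opening: 28.0
```

```bash
python3 - <<'E'
from plant import *
from h import *
import pickle
st=state();delta(st,[558.2,-227,174],[180,0,-105]);print(st["ft_force"])
E
```

```text
pos [ 559.2 -227.5  241.7] rpy [-1.7972e+02 -7.0000e-02 -1.0494e+02] t 9.35 
linear total [-0.0023  0.0096  0.4511] turn total [-0.048 -0.012  0.01 ] rows>= 1.623021763705857
[ 0.20409343 -0.10418114 -0.5804224 ]
```

Emit:
drive_tool --commands '[{"linear": [0, 0.007, 0.04], "turn": [-0.05, -0.01, 0]}, {"linear": [0, 0, 0.05], "turn": [0, 0, 0]}, {"linear": [0, 0, 0.05], "turn": [0, 0, 0]}, {"linear": [0, 0, 0], "turn": [0, 0, 0]}, {"linear": [0, 0, 0], "turn": [0, 0, 0]}]'

```text
t: 9.77
position: [558.1, -227.1, 218.4]
orientation: [180.0, 0.0, -104.9]
ft_force: [0.1, 0.7, -0.6]
opening: 28.5
```

```bash
python3 - <<'E'
from plant import *
from h import *
import pickle
st=state();delta(st,[558.2,-227,174],[180,0,-105]);print(st["ft_force"])
w=snapshot("wrist");w["pose"]=tcpT(st)@w["hand_eye"];s=snapshot("scene")
cv2.imwrite("pics/w7.png",w["image"][...,::-1])
cv2.imwrite("pics/s7c.png",cv2.resize(s["image"][220:340,120:300,::-1],None,fx=4,fy=4,interpolation=cv2.INTER_CUBIC))
E
```

```text
pos [ 558.1 -227.1  218.4] rpy [ 1.7996e+02  1.0000e-02 -1.0493e+02] t 9.7667 
linear total [-0.0005 -0.0004  0.296 ] turn total [0.007 0.002 0.012] rows>= 1.0647072892082663
[ 0.08082586  0.74864614 -0.63305772]
```

View pics/w7.png

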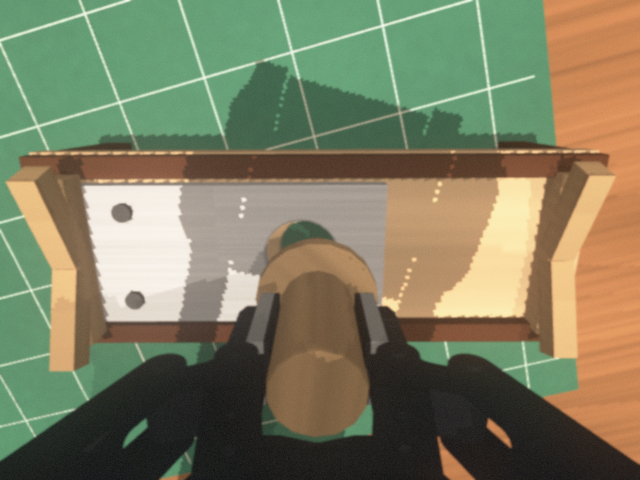

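View pics/s7c.png

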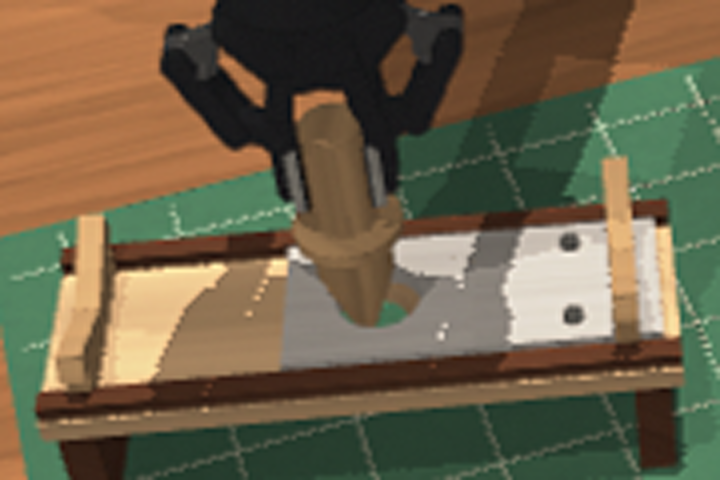

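The point is in both holes, and the tongue has only started to move (bolt at about (571,242), was (575,242)). I'll keep pushing.

Emit:
drive_tool --commands '[{"linear": [0, 0, 0.04], "turn": [0, 0, 0]}, {"linear": [0, 0, 0.04], "turn": [0, 0, 0]}, {"linear": [0, 0, 0.04], "turn": [0, 0, 0]}, {"linear": [0, 0, 0], "turn": [0, 0, 0]}, {"linear": [0, 0, 0], "turn": [0, 0, 0]}]'

```text
t: 10.28
position: [558.5, -227.1, 199.5]
orientation: [-179.9, 0.0, -104.9]
ft_force: [1.3, 0.8, -0.0]
opening: 28.0
```

```bash
python3 - <<'E'
from plant import *
from h import *
st=state();delta(st,[558.2,-227,174],[180,0,-105]);print(st["ft_force"],st["wrist_torque"])
E
```

```text
pos [ 558.5 -227.1  199.5] rpy [-179.95    0.   -104.93] t 10.2833 
linear total [-0.0004  0.0021  0.1697] turn total [-0.009  0.     0.012] rows>= 0.6104020658661308
[ 1.29024294  0.82503689 -0.02882088] [ 0.11450455 -0.24668259  0.0211558 ]
```

Emit:
drive_tool --commands '[{"linear": [0, 0, 0.03], "turn": [0, 0, 0]}, {"linear": [0, 0, 0.03], "turn": [0, 0, 0]}, {"linear": [0, 0, 0], "turn": [0, 0, 0]}, {"linear": [0, 0, 0], "turn": [0, 0, 0]}]'

```text
t: 10.62
position: [558.5, -227.2, 189.5]
orientation: [-179.9, -0.0, -104.9]
ft_force: [1.9, -0.0, -0.2]
opening: 28.5
```

Emit:
drive_tool --commands '[{"linear": [0, 0, 0.03], "turn": [0, 0, 0]}, {"linear": [0, 0, 0.03], "turn": [0, 0, 0]}, {"linear": [0, 0, 0], "turn": [0, 0, 0]}]'

```text
t: 10.87
position: [558.6, -227.2, 179.8]
orientation: [-179.9, -0.0, -104.9]
ft_force: [1.0, 0.7, -2.3]
opening: 28.2
```

```bash
python3 - <<'E'
from plant import *
from h import *
st=state();delta(st,[558.2,-227,174],[180,0,-105]);print(st["ft_force"],st["wrist_torque"])
E
```

```text
pos [ 558.6 -227.2  179.8] rpy [-1.7993e+02 -1.0000e-02 -1.0493e+02] t 10.8667 
linear total [-0.0006  0.0029  0.0385] turn total [-0.013 -0.001  0.012] rows>= 0.13887501276314346
[ 0.99297056  0.73633328 -2.3374643 ] [ 0.0927501  -0.10057784 -0.00427824]
```

Almost no force so far. I'll finish the seating in small steps.

Emit:
drive_tool --commands '[{"linear": [0, 0, 0.02], "turn": [0, 0, 0]}, {"linear": [0, 0, 0], "turn": [0, 0, 0]}, {"linear": [0, 0, 0], "turn": [0, 0, 0]}]'

```text
t: 11.12
position: [558.6, -227.2, 176.2]
orientation: [-179.9, -0.0, -104.9]
ft_force: [1.3, 0.8, -2.0]
opening: 28.2
```

Emit:
drive_tool --commands '[{"linear": [0, 0, 0.02], "turn": [0, 0, 0]}, {"linear": [0, 0, 0], "turn": [0, 0, 0]}, {"linear": [0, 0, 0], "turn": [0, 0, 0]}]'

```text
t: 11.37
position: [558.9, -227.3, 174.9]
orientation: [-179.8, -0.0, -104.9]
ft_force: [0.3, 0.5, -1.3]
opening: 28.2
```

```bash
python3 - <<'E'
from plant import *
from h import *
st=state();delta(st,[558.2,-227,174],[180,0,-105]);print(st["ft_force"],st["wrist_torque"])
w=snapshot("wrist");s=snapshot("scene")
cv2.imwrite("pics/w8.png",w["image"][...,::-1])
cv2.imwrite("pics/s8c.png",cv2.resize(s["image"][220:340,120:300,::-1],None,fx=4,fy=4,interpolation=cv2.INTER_CUBIC))
E
```

```text
pos [ 558.9 -227.3  174.9] rpy [-1.7981e+02 -3.0000e-02 -1.0493e+02] t 11.3667 
linear total [-0.0009  0.0053  0.0057] turn total [-0.033 -0.006  0.013] rows>= 0.028199070732306483
[ 0.28627982  0.54585859 -1.28121724] [ 0.18042544 -0.02971549  0.0309098 ]
```

View pics/s8c.png

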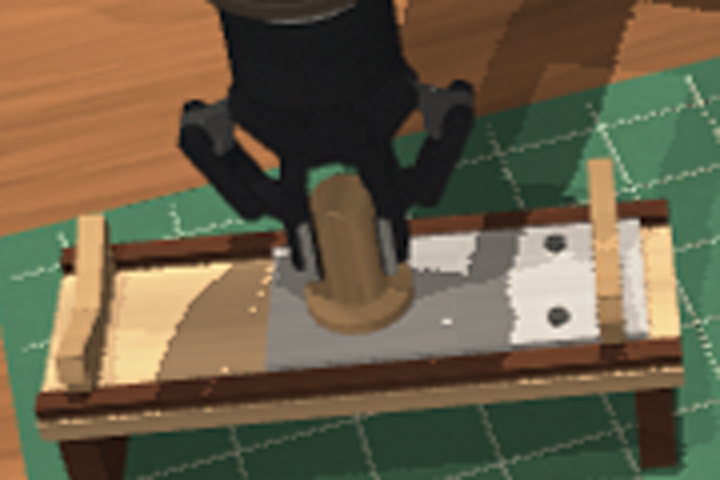

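The collar is nearly on the tongue, which has moved about 5 px (bolt now at about (556,243)). I'll press a little more, until force shows.

Emit:
drive_tool --commands '[{"linear": [0, 0, 0.02], "turn": [0, 0, 0]}, {"linear": [0, 0, 0.01], "turn": [0, 0, 0]}]'

```text
t: 11.63
position: [559.3, -227.4, 174.4]
orientation: [-179.6, -0.1, -104.9]
ft_force: [-7.0, 6.1, 15.8]
opening: 28.4
```

Emit:
drive_tool --commands '[{"linear": [0, 0, 0.02], "turn": [0, 0, 0]}, {"linear": [0, 0, 0.02], "turn": [0, 0, 0]}]'

```text
t: 11.8
position: [559.3, -227.4, 174.2]
orientation: [-179.5, -0.2, -104.9]
ft_force: [-20.3, 11.3, 45.1]
opening: 28.4
```

The collar is seated: height stays at 174 mm while the force rises. Unload, then open.

Emit:
drive_tool --commands '[{"linear": [0, 0, 0], "turn": [0, 0, 0]}, {"linear": [0, 0, 0], "turn": [0, 0, 0]}, {"linear": [0, 0, 0], "turn": [0, 0, 0]}]'

```text
t: 12.05
position: [559.2, -227.1, 175.5]
orientation: [-179.4, -0.2, -104.9]
ft_force: [0.5, 0.7, -1.8]
opening: 28.5
```

Emit:
drive_tool --commands '[{"linear": [0, 0, 0], "turn": [0, 0, 0]}, {"linear": [0, 0, 0], "turn": [0, 0, 0]}, {"linear": [0, 0, 0], "turn": [0, 0, 0]}, {"linear": [0, 0, 0], "turn": [0, 0, 0]}, {"linear": [0, 0, 0], "turn": [0, 0, 0]}, {"linear": [0, 0, 0], "turn": [0, 0, 0]}, {"linear": [0, 0, 0], "turn": [0, 0, 0]}, {"linear": [0, 0, 0], "turn": [0, 0, 0]}]' --fingers 1

```text
t: 12.72
position: [559.2, -227.7, 173.9]
orientation: [-179.5, -0.2, -104.9]
ft_force: [0.1, -0.6, 1.0]
opening: 85.3
```

```bash
python3 - <<'E'
from plant import *
from h import *
st=state();delta(st,[558.2,-227,300],[180,0,-105]);print(st["ft_force"],st["wrist_torque"])
w=snapshot("wrist")
cv2.imwrite("pics/w9.png",w["image"][...,::-1])
E
```

```text
pos [ 559.2 -227.7  173.9] rpy [-179.48   -0.19 -104.91] t 12.7167 
linear total [ 1.000e-04 -4.000e-04 -8.406e-01] turn total [-0.091 -0.032  0.017] rows>= 3.0235945484087305
[ 0.13951021 -0.61481735  1.04744683] [-0.05113927 -0.01094288 -0.01672702]
```

View pics/w9.png

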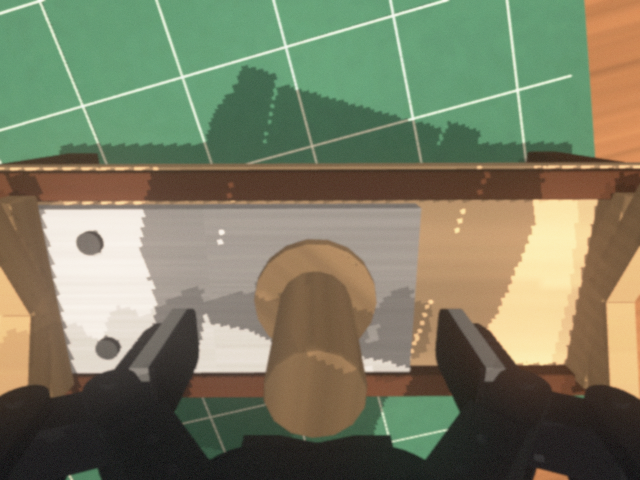

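The fingers are open and clear, and the drift stands free in the middle with its collar at about (316,297). Lift away.

Emit:
drive_tool --commands '[{"linear": [0, 0, -0.08], "turn": [0, 0, 0]}, {"linear": [0, 0, -0.12], "turn": [0, 0, 0]}, {"linear": [0, 0, -0.15], "turn": [0, 0, 0]}, {"linear": [0, 0, -0.15], "turn": [0, 0, 0]}, {"linear": [0, 0, -0.15], "turn": [0, 0, 0]}, {"linear": [0, 0, -0.15], "turn": [0, 0, 0]}, {"linear": [0, 0, -0.1], "turn": [0, 0, 0]}, {"linear": [0, 0, 0], "turn": [0, 0, 0]}, {"linear": [0, 0, 0], "turn": [0, 0, 0]}, {"linear": [0, 0, 0], "turn": [0, 0, 0]}]'

```text
t: 13.6
position: [556.9, -226.2, 322.4]
orientation: [-179.3, -0.2, -104.9]
ft_force: [0.0, -0.2, -0.0]
opening: 85.3
```

```bash
python3 - <<'E'
from plant import *
from h import *
import pickle
st=state();print(st["t"])
w=snapshot("wrist");w["pose"]=tcpT(st)@w["hand_eye"];s=snapshot("scene")
pickle.dump((w,s),open("pics/10.pkl","wb"))
cv2.imwrite("pics/w10.png",w["image"][...,::-1])
cv2.imwrite("pics/s10c.png",cv2.resize(s["image"][220:340,120:300,::-1],None,fx=4,fy=4,interpolation=cv2.INTER_CUBIC))
for z in(80,88,148):print(z,proj(w,[558.2,-227,z]),proj(s,[558.2,-227,z]))
E
```

```text
13.6
80 [314.89654111 212.1569341 ] [209.8635604  293.92147846]
88 [314.88953911 214.51345625] [209.32575229 290.99264646]
148 [314.82371245 236.66742372] [205.13183453 268.15312355]
```

View pics/w10.png

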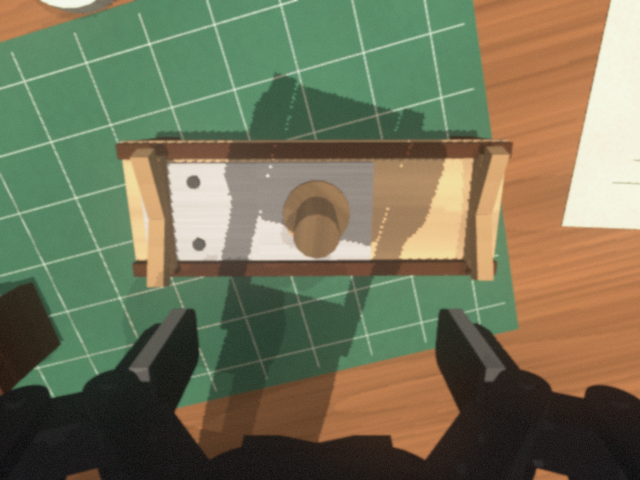

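View pics/s10c.png

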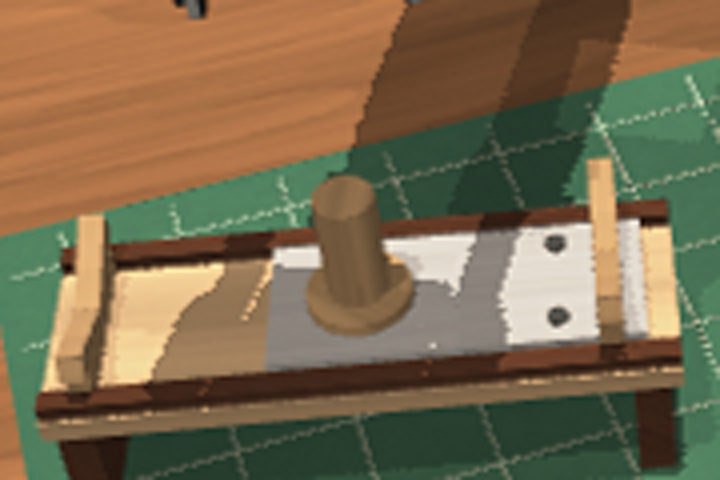

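The collar centre at (316,215) and the grip top at (316,236) match the positions predicted for an upright, seated drift to about 1 px. Handing in.

```bash
python3 - <<'E'
import plant
print(plant.finish_job())
E
```

```text
the job is handed in; nothing more can be done
None
```

The drift is out of the rack and standing released in the slip, pushed through both holes with its collar down on the tongue. I handed the job in at about 13.7 s of the 45 s allowed, and no verdict came back.

- **Finding the holes:** From wrist images, the board hole was at about (558, -227) mm. The tongue hole was about 9.8 mm off it, to +y.
- **On the way down:** With the drift's point about 16 mm below the board's top face, the scene view showed the tongue had moved only about 1 to 2 mm. That suggests the holes were still over 6 mm apart, though I did not measure the gap again at that moment.
- **Seating:** The taper moved the tongue under a few newtons. I pressed until the height stopped at 174 mm (the expected seated height) and the last force reading was about 51 N in all, 45 N of it vertical.
- **Final check:** After release, the collar and grip top in the wrist image matched an upright, seated drift on the board hole to about 1 pixel, roughly 1 mm. The gripper was well clear.
- **Not measured directly:** The collar hides both holes, so I did not measure their final alignment. The 37 mm shank in the 40 mm holes keeps them within about 3 mm of each other.
- **Disagreement:** The scene camera read positions 2 to 4 mm off from the wrist camera, mostly in x. I used the wrist camera.

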